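# Test-fit the odd hair rollers on the warmer post and sort them

### The job

Two look-alike blue hair rollers have got mixed up, and only one belongs to the roller warmer: it slides all the way down the warmer's steel post onto the base, while the other stops well short. Slide each roller onto the post, open end down, as far as it goes, and sort it before trying the next: stand it upright in the silver hairpin tray if it goes fully home, or in the dark brown wooden tray if it stops short. Leave the toothbrush, tumbler and scalp massager where they are, and leave the post empty.

Things in the scene. Friction and masses are not known exactly. Their poses are not given: they have to be found in the camera images.
- roller_1: one of two hair rollers alike outside: ribbed blue plastic cylinder, 34 mm diameter, 60 mm tall, 45 g, standing, black cap on top, 20 mm bore open at the bottom; in one roller (not told which) the bore is 52 mm deep, in the other it narrows to 8 mm after 16 mm. Origin: centre of its underside (open end); z along its axis, up
- roller_2: the other hair roller, same outside, same origin and axes as roller_1
- warmer: roller warmer, fixed: white plastic base 110 (its x) x 90 (its y) x 18 mm with one upright bright steel post in the middle, 14 mm diameter and 42 mm high above the base, small flat-topped bevel at its tip; a small orange lamp near one corner. Origin: centre of the underside of the base, z up
- post_foot (a point): point on the post's axis at its foot, on the top of the warmer base (18 mm above the counter); z up. A roller that fits comes to rest with its origin here; the one that does not stops with its origin about 26 mm above it
- post_tip (a point): top of the post, on its axis, 60 mm above the counter
- silver_tray: silver steel hairpin tray (for the roller that fits), loose, 0.6 kg: 150 (its x) x 110 (its y) mm, walls 16 mm high, 4 mm thick, floor 4 mm thick; a divider 35 mm towards +x of the middle parts off a strip with hairpins from the large empty compartment. Origin: centre of its underside, z up
- silver_spot (a point): centre of the floor of the silver tray's large empty compartment (104 x 102 mm), on top of the floor
- brown_tray: dark brown wooden tray (for the roller that does not fit), loose, 0.5 kg: 120 (its x) x 110 (its y) mm, walls 16 mm high and 5 mm thick, floor 5 mm thick, empty. Origin: centre of its underside, z up
- brown_spot (a point): centre of the brown tray's floor, on top of the floor
- toothbrush: bystander: white plastic electric toothbrush standing in its round charger (60 mm wide), 223 mm tall. Origin: centre of the charger's underside, z up
- tumbler: bystander: frosted glass tumbler, 72 mm diameter at the rim, 95 mm tall, standing. Origin: centre of its underside, z up
- massager: bystander: green silicone scalp massager, 76 mm diameter, 66 mm tall, standing on a ring of blunt teeth, round grip knob on top. Origin: centre of its underside, z up
Mind the look-alikes: they are no part of the job. Leave any pink or purple look-alike of the roller_1 alone.

How it is judged (in metres and radians):
On the way, in this order (a step that is already met when the one before it is completed fails the run):
1. one roller has been slid onto the post as far as it goes (within 6 mm of the base if it fits, within 4 mm of its stop if not) while the other is still where it began (((horizontal distance between roller_1 and post_foot below 0.007 m and z of roller_1 in the frame of post_foot below 0.03 m and angle between roller_1's own z axis and vertical below 0.15 rad and distance of roller_2 from where it was at the start of the episode below 0.03 m) or (horizontal distance between roller_2 and post_foot below 0.007 m and z of roller_2 in the frame of post_foot below 0.006 m and angle between roller_2's own z axis and vertical below 0.15 rad and distance of roller_1 from where it was at the start of the episode below 0.03 m))), for 0.2 s.
2. with the first roller standing in its proper tray, the other roller has been slid onto the post as far as it goes (((horizontal distance between roller_1 and post_foot below 0.007 m and z of roller_1 in the frame of post_foot below 0.03 m and angle between roller_1's own z axis and vertical below 0.15 rad and x of roller_2 in the frame of silver_tray between -0.06 and 0.06 m and y of roller_2 in the frame of silver_tray between -0.045 and 0.045 m and z of roller_2 in the frame of silver_tray between 0 and 0.01 m and angle between roller_2's own z axis and vertical below 0.12 rad and linear speed of roller_2 below 0.03 m/s) or (horizontal distance between roller_2 and post_foot below 0.007 m and z of roller_2 in the frame of post_foot below 0.006 m and angle between roller_2's own z axis and vertical below 0.15 rad and x of roller_1 in the frame of brown_tray between -0.05 and 0.05 m and y of roller_1 in the frame of brown_tray between -0.045 and 0.045 m and z of roller_1 in the frame of brown_tray between 0 and 0.01 m and angle between roller_1's own z axis and vertical below 0.12 rad and linear speed of roller_1 below 0.03 m/s))), for 0.2 s.
At the end, for the whole second after the job is handed in: The roller that goes fully home on the post stands upright (within 0.12 rad) and still on the floor of the silver tray, inside its walls; the one that stops short stands likewise in the brown tray; so the post is empty (x of roller_1 in the frame of brown_tray between -0.05 and 0.05 m and y of roller_1 in the frame of brown_tray between -0.045 and 0.045 m and z of roller_1 in the frame of brown_tray between 0 and 0.01 m and angle between each of roller_1, roller_2's own z axis and vertical below 0.12 rad and linear speed of each of roller_1, roller_2 below 0.03 m/s and x of roller_2 in the frame of silver_tray between -0.06 and 0.06 m and y of roller_2 in the frame of silver_tray between -0.045 and 0.045 m and z of roller_2 in the frame of silver_tray between 0 and 0.01 m); the robot touches nothing.
It fails at once if the toothbrush, tumbler or scalp massager is pushed more than 30 mm or tipped over (distance of any of toothbrush, tumbler, massager from where it was at the start of the episode above 0.03 m or angle between any of toothbrush, tumbler, massager's own z axis and vertical above 0.35 rad).
It also fails if it takes over 72 s, if anything falls off the work surface, if the arm or the gripper's body presses on something with over 40 N, if the wrist force passes 120 N, or if a joint passes its speed limit or range.

### The arm

A 6-joint arm with a two-finger parallel gripper is mounted at the origin on the work surface. World frame = base frame: x ahead of the robot, y to its left, z up, the work surface at z = 0. Lengths are in mm, angles in rad, forces in N, time in s.
With the tool pointing down it reaches from about 275 to 750 mm from the base axis. Payload 10.2 kg.
Tool frame: the origin (TCP) lies midway between the tips of the shut fingers; the grasp point (between the pads) lies 19 mm behind it; z points along the fingers, y is the line along which they close (so a half turn about z gives the same grasp; the last joint's range is limited). The gripper opens to 85 mm and grips with 20 to 120 N. Pads are 22 mm wide; open, the fingers measure 114 mm over their backs; the gripper's body (76 mm by 85 mm) begins 54 mm behind the grasp point. The pads swing forward as they close: fully open they stand 13 mm farther back than shut.
Start: joints at [-1.549, 0.313, 1.498, -0, 1.331, -0.223], TCP at [127.227, -509.357, 231.294] pointing down, gripper open.
Joint ranges: [-2.94, 2.94], [-0.97, 2.17], [0.19, 2.56], [-1.23, 4.37], [0.02, 3.11], [-2.88, 2.88]. Speed limits (rad/s): [2.39, 2.39, 3.01, 3.14, 3.14, 3.14].

### API

Orientations are given as a unit quaternion [w, x, y, z].
In Python, from rig import ctrl gives the robot as it stands.
- The arm moves only by the tool arm_command, never from a script. Its argument "increments" is a list of rows, each an object with "dr": the turn, a rotation vector about the tool's x, y, z in units of pi/4 rad (1.0 is pi/4 rad), a list of three; "offset": the shift along the tool's x, y, z in units of 120 mm (1.0 is 120 mm), a list of three; "hand": the opening, from -1 (shut) to 1 (fully open). A call has 1 to 8 rows; each row shifts and turns the commanded pose from where the row before left it, along the tool's axes as they then stand; what a row does not reach is not made up. A row lasts 1/10 s, in which the tool goes at most 50 mm and 8.59 degrees, less where a joint would pass 70% of its speed; a pose out of reach is approached as far as the arm can. A call with a number of a shift or a turn outside -1 to 1 is refused whole. A call with a gripper value outside its range is refused whole. The fingers move at their own pace and stop on an object; "grip_force" is the grip in N (left out, the last holds). Time passes only in rows, so rows that do not move let the fingers close. It gives the time, the measured TCP pose, the force, the opening and the grip force at its end, in the units of the state.
- ctrl.sense(): the state, without advancing time (a new reading comes with each control period).
- ctrl.capture(name): name is "scene" or "top" or "wrist"; returns the picture (480x640x3 uint8, red, green, blue); there is no depth.
- ctrl.camera_info(name): a dict with "K" (3x3 intrinsics, pixels), "R" (3x3) and "t" (3): a world point X has camera coordinates R X + t. Camera axes: x right, y down, z forward; pixel columns grow to the right and rows downward; lengths in mm; the calibration is good to about 2 mm. The wrist camera is an equidistant fisheye: a pixel r from the principal point sees the ray r / f radians off the axis. A picture is of the moment at which its call begins: read the wrist's pose just before it. camera_info takes no time and is no camera call; for the wrist camera it gives the pose at the moment of the call.
- ctrl.finish_job(): hands the job in; it is judged then, once.
The state is a dict: "time_s": time; "joints": joint angles; "dq": joint speeds; "tau": joint torques, N m; "eef_pos": TCP position; "ee_rot": TCP orientation; "force": force on the tool from outside, world axes, zero at the start; "wrist_torque": the same for the moment, N m; "grip_width": opening from 0.0 (shut) to 1.0 (fully open); "grip_force": force on a finger pad.
Only numpy, scipy, OpenCV 4.12 (cv2) and the standard library are available. Lean on these libraries where they do the work, as an engineer would, in place of code of your own. Each camera call takes 0.05 s, during which the arm holds its last target. There are 200 camera calls.

## Working session

There is one attempt and no reset: what is moved stays moved. The work goes in short steps, Python scripts to look and compute and a tool call to move; the robot and the scene stay as the last step left them, time stands still between calls to the robot, and variables do not carry over. Pictures are saved under pics/ and viewed, at most 10 in all, crops included, and the job is handed in when it is done.

Besides the shell and the picture viewer there is one more tool, called after "Call:" by a JSON object that holds its "api" and its "payload", one argument or row to a line. arm_command: Moves the arm, as the interface text tells. Shifts and turns lie within -1 to 1; 1 stands for 120 mm of shift or pi/4 rad of turn. Its arguments: {"type":"object","properties":{"increments":{"type":"array"},"grip_force":{"type":"number"}},"required":["increments"]}

```bash
mkdir -p pics; python3 - <<'E'
from rig import ctrl
import cv2,numpy as np
for n in("top","scene"):
    im=ctrl.capture(n); cv2.imwrite(f"pics/{n}0.png",im[:,:,::-1]); i=ctrl.camera_info(n); print(n,{k:np.round(v,3).tolist() for k,v in i.items() if k in"KRt"})
s=ctrl.sense(); print({k:np.round(v,3).tolist() for k,v in s.items()})
E
```

```text
top {'K': [[489.058, 0.0, 311.432], [0.0, 489.058, 231.567], [0.0, 0.0, 1.0]], 'R': [[-0.003, -1.0, -0.026], [-0.992, 0.007, -0.126], [0.126, 0.026, -0.992]], 't': [-63.942, 582.337, 995.121]}
scene {'K': [[480.527, 0.0, 321.204], [0.0, 480.527, 239.549], [0.0, 0.0, 1.0]], 'R': [[-0.659, 0.752, -0.011], [0.42, 0.356, -0.835], [-0.624, -0.555, -0.55]], 't': [440.736, -153.6, 1565.984]}
{'time_s': 0.1, 'joints': [-1.549, 0.313, 1.498, 0.0, 1.331, -0.223], 'dq': [-0.0, -0.001, -0.002, -0.001, 0.001, 0.001], 'tau': [0.003, -41.29, -26.014, -0.0, 0.003, -0.0], 'eef_pos': [127.206, -509.116, 230.79], 'ee_rot': [-0.001, 0.993, 0.122, 0.0], 'force': [0.417, -0.41, -0.288], 'wrist_torque': [0.059, 0.044, 0.002], 'grip_force': 0.0, 'grip_width': 1.0}
```

View pics/top0.png

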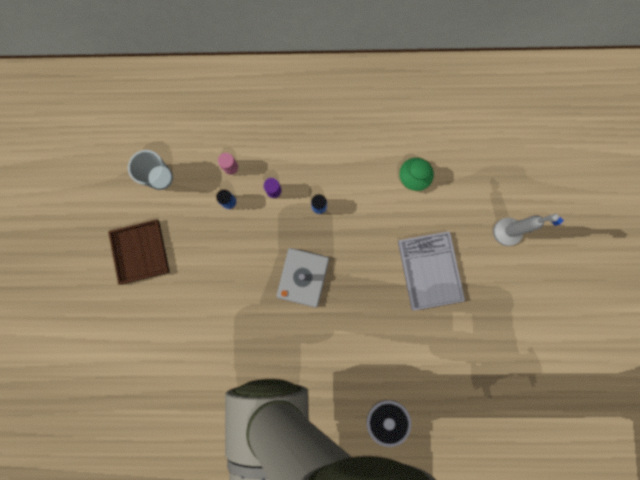

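View pics/scene0.png

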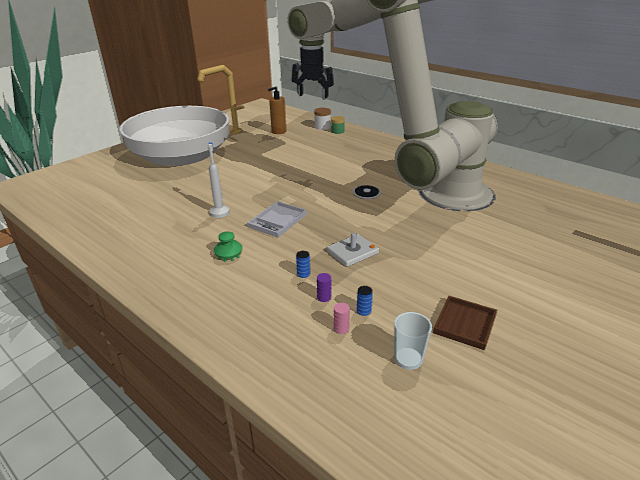

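Candidates (top view): the blue rollers with black caps at (226,199) and (319,204), and two look-alikes, purple at (272,188) and pink at (228,163). I choose the two blue ones. The warmer is at (303,278), the silver tray at (432,270) with its hairpins on the far side, and the brown tray at (139,252).

```bash
cat > h.py <<'E'
import cv2,numpy as np
from rig import ctrl
def ray(n,uv):
    i=ctrl.camera_info(n);K,R,t=map(np.array,(i["K"],i["R"],i["t"]))
    if n=="wrist":
        d=np.array([(uv[0]-K[0,2])/K[0,0],(uv[1]-K[1,2])/K[1,1]]);r=np.hypot(*d)
        c=np.array([*(d/max(r,1e-9)*np.sin(r)),np.cos(r)])
    else: c=np.linalg.inv(K)@[*uv,1]
    return -R.T@t,R.T@c
def onz(n,uv,z):
    o,d=ray(n,uv);return (o+d*(z-o[2])/d[2])[:2]
def blobs(m,amin=20):
    N,l,s,c=cv2.connectedComponentsWithStats(m.astype(np.uint8));return [(int(s[k,4]),c[k].round(1).tolist(),(l==k)) for k in range(1,N) if s[k,4]>=amin]
E
python3 - <<'E'
from h import *
im=cv2.imread("pics/top0.png");h=cv2.cvtColor(im,cv2.COLOR_BGR2HSV);H,S,V=[h[...,k].astype(int) for k in range(3)]
def roi(m,x0,y0,x1,y1):
    o=np.zeros_like(m);o[y0:y1,x0:x1]=m[y0:y1,x0:x1];return o
for nm,r in(("A",(210,180,245,215)),("B",(305,188,335,220))):
    for z,m in((60,V<45),(0,(H>105)&(H<125)&(S>150)&(V>60))):
        for a,c,_ in blobs(roi(m,*r)): print(nm,z,a,c,onz("top",c,60 if z else 30).round(1))
def rect(m,z,nm):
    b=max(blobs(m),key=lambda b:b[0]);cs=cv2.findContours(b[2].astype(np.uint8),0,1)[0][0]
    R=cv2.minAreaRect(cs);P=np.array([onz("top",p,z) for p in cv2.boxPoints(R)])
    print(nm,b[0],R,P.round(0).tolist(),"ctr",P.mean(0).round(1),"sides",np.linalg.norm(P[1]-P[0]).round(),np.linalg.norm(P[2]-P[1]).round())
rect(roi((S<45)&(V>110),270,240,340,315),18,"warmer")
rect(roi((S<60),390,225,475,320),16,"silver")
rect(roi((V<110)&(S>90),100,210,180,295),16,"brown")
big=[cv2.resize(im[a:a+120,b:b+150],None,fx=5,fy=5,interpolation=cv2.INTER_CUBIC) for a,b in((195,240),)]
c1=cv2.resize(im[150:310,205:345],(700,800))
cv2.imwrite("pics/crop1.png",cv2.resize(im[155:312,205:345],None,fx=3.8,fy=3.8,interpolation=cv2.INTER_CUBIC))
sc=cv2.imread("pics/scene0.png");hs=cv2.cvtColor(sc,cv2.COLOR_BGR2HSV);H,S,V=[hs[...,k].astype(int) for k in range(3)]
for r in((290,245,315,282),(352,280,378,320)):
    for a,c,m in blobs(roi((V<45),*r),10): print("scene cap",a,c,onz("scene",c,56).round(1))
E
```

```text
A 60 134 [223.6, 196.6] [653.8 115.6]
A 0 40 [230.1, 202.7] [646.4 107.6]
B 60 131 [318.6, 201.6] [641.5 -82.7]
warmer 1804 ((301.8849182128906, 276.971923828125), (42.178199768066406, 52.27252960205078), 13.706960678100586) [[445.0, 11.0], [552.0, -15.0], [530.0, -103.0], [424.0, -76.0]] ctr [487.7 -45.9] sides 111.0 90.0
silver 3990 ((430.98077392578125, 270.4038391113281), (73.73966217041016, 55.10863494873047), 78.69007110595703) [[566.0, -249.0], [588.0, -364.0], [435.0, -388.0], [413.0, -275.0]] ctr [ 500.8 -318.9] sides 118.0 155.0
brown 2968 ((138.99411010742188, 251.72352600097656), (56.72732162475586, 54.77494812011719), 77.47119140625) [[591.0, 380.0], [616.0, 264.0], [496.0, 233.0], [471.0, 348.0]] ctr [543.7 306.2] sides 119.0 124.0
scene cap 69 [302.3, 254.1] [637.7 -88.5]
scene cap 101 [364.3, 290.1] [650.  111.6]
```

View pics/crop1.png

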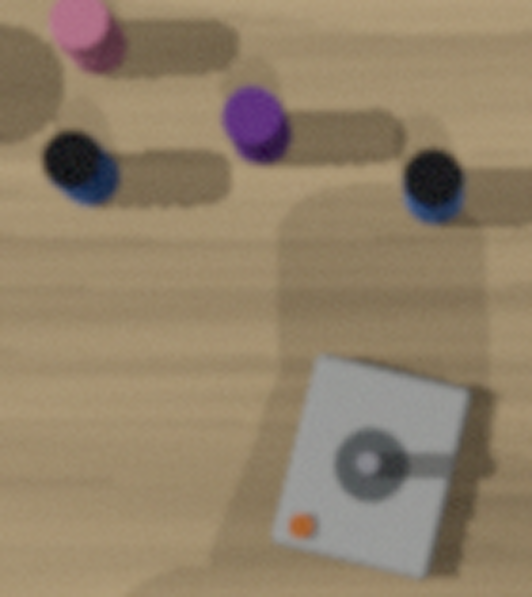

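The crop shows two blue rollers with black caps, A at left (75,158) and B at right (433,180), with the post tip at crop (369,462). Next I move over the middle for a close look with the wrist camera.

Call:
{"api": "arm_command", "payload": {
  "increments": [
    {"dr": [0, 0, 0.156], "offset": [0, 0, 0], "hand": 1},
    {"dr": [0, 0, 0.156], "offset": [0, 0, 0], "hand": 1},
    {"dr": [0, 0, 0], "offset": [0.28, -0.28, 0], "hand": 1},
    {"dr": [0, 0, 0], "offset": [0.28, -0.28, 0], "hand": 1},
    {"dr": [0, 0, 0], "offset": [0.28, -0.28, 0], "hand": 1},
    {"dr": [0, 0, 0], "offset": [0.28, -0.28, 0], "hand": 1},
    {"dr": [0, 0, 0], "offset": [0.28, -0.28, 0], "hand": 1},
    {"dr": [0, 0, 0], "offset": [0.28, -0.28, 0], "hand": 1}
  ]
}}

```text
time_s: 0.9
eef_pos: [329.8, -306.1, 231.2]
ee_rot: [-0.0, 1.0, -0.0, -0.0]
force: [0.8, -0.7, 1.0]
grip_width: 1.002
grip_force: 0.0
```

Call:
{"api": "arm_command", "payload": {
  "increments": [
    {"dr": [0, 0, 0], "offset": [0.28, -0.28, 0], "hand": 1},
    {"dr": [0, 0, 0], "offset": [0.28, -0.28, 0], "hand": 1},
    {"dr": [0, 0, 0], "offset": [0.28, -0.28, 0], "hand": 1},
    {"dr": [0, 0, 0], "offset": [0.28, -0.28, 0], "hand": 1},
    {"dr": [0, 0, 0], "offset": [0.28, -0.28, 0], "hand": 1},
    {"dr": [0, 0, 0], "offset": [0.28, -0.28, 0], "hand": 1},
    {"dr": [0, 0, 0], "offset": [0.28, -0.28, 0], "hand": 1},
    {"dr": [0, 0, 0], "offset": [0, 0, 0], "hand": 1}
  ]
}}

```text
time_s: 1.7
eef_pos: [566.2, -68.8, 230.3]
ee_rot: [-0.001, 1.0, 0.002, -0.0]
force: [0.0, -0.5, 0.7]
grip_width: 1.0
grip_force: 0.0
```

```bash
python3 - <<'E'
from h import *
s=ctrl.sense();print(np.round(s["eef_pos"],1),np.round(s["ee_rot"],4),s["time_s"])
im=ctrl.capture("wrist");cv2.imwrite("pics/w1.png",im[:,:,::-1])
i=ctrl.camera_info("wrist");o,d=ray("wrist",(i["K"][0][2],i["K"][1][2]));print(i["K"],o,d)
print("post tip top",onz("top",(302.1,276.6),60))
E
```

```text
[566.2 -68.8 230.3] [-6.0e-04  1.0e+00  2.3e-03 -3.0e-04] 1.7
[[371.64829954   0.         317.57796056]
 [  0.         371.64829954 241.86067404]
 [  0.           0.           1.        ]] [635.89620138 -71.09186038 372.83476461] [-0.28207359 -0.00173414 -0.9593912 ]
post tip top [486.64284368 -48.24311944]
```

View pics/w1.png

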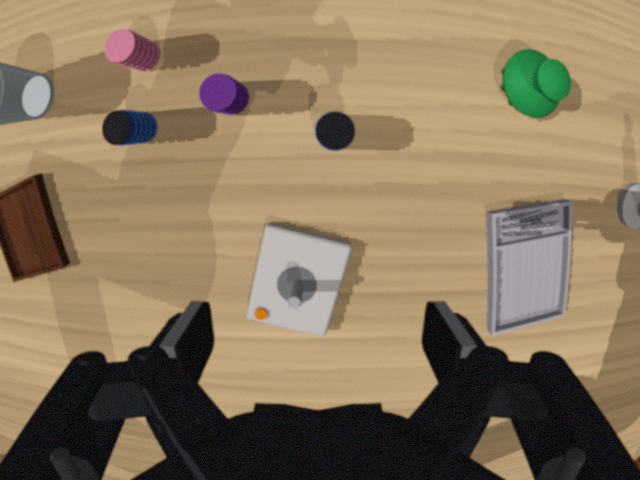

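The wrist view shows B's cap at (335,131), A's cap at (118,128), the post tip at about (294,302), the silver tray's large compartment at (532,283) and the brown tray at (30,228).

```bash
python3 - <<'E'
from h import *
im=cv2.imread("pics/w1.png");h=cv2.cvtColor(im,cv2.COLOR_BGR2HSV);H,S,V=[h[...,k].astype(int) for k in range(3)]
def roi(m,x0,y0,x1,y1):
    o=np.zeros_like(m);o[y0:y1,x0:x1]=m[y0:y1,x0:x1];return o
for nm,r in(("A",(98,105,140,150)),("B",(310,108,360,155))):
    b=max(blobs(roi((V<55),*r)),key=lambda b:b[0]);cs=cv2.findContours(b[2].astype(np.uint8),0,1)[0][0]
    (cx,cy),rr=cv2.minEnclosingCircle(cs);print(nm,b[0],b[1],(cx,cy,rr),onz("wrist",b[1],60).round(1))
print("tip",onz("wrist",(294,302),60))
for a,c,_ in blobs(roi((V>150)&(S<40),284,290,306,312),5): print("tipblob",a,c,onz("wrist",c,60).round(1))
b=max(blobs(roi((S<40)&(V>110),235,215,360,345)),key=lambda b:b[0]);R=cv2.minAreaRect(cv2.findContours(b[2].astype(np.uint8),0,1)[0][0])
P=np.array([onz("wrist",p,18) for p in cv2.boxPoints(R)]);print("warmer",P.mean(0),np.linalg.norm(P[1]-P[0]),np.linalg.norm(P[2]-P[1]))
for k,uvs in(("silver inner",((496,243),(570,235),(564,308),(497,322))),):
    P=np.array([onz("wrist",p,8) for p in uvs]);print(k,P.round(0).tolist(),P.mean(0))
cv2.imwrite("pics/crop2.png",np.hstack([cv2.resize(im[220:340,240:360],None,fx=4,fy=4,interpolation=2),cv2.resize(im[160:290,0:90],(300,480))]))
E
```

```text
A 730 [117.2, 127.4] (118.04074096679688, 127.3370361328125, 16.454198837280273) [652.2 112.3]
B 1065 [335.0, 130.4] (334.9915771484375, 130.3887481689453, 18.54410171508789) [640.4 -85.6]
tip [485.44798184 -49.99976933]
tipblob 261 [293.9, 305.4] [481.9 -49.8]
warmer [486.28718938 -50.28658475] 109.11914396868384 88.09149483194693
silver inner [[528.0, -270.0], [539.0, -377.0], [440.0, -393.0], [428.0, -290.0]] [ 483.89919815 -332.66028512]
```

View pics/crop2.png

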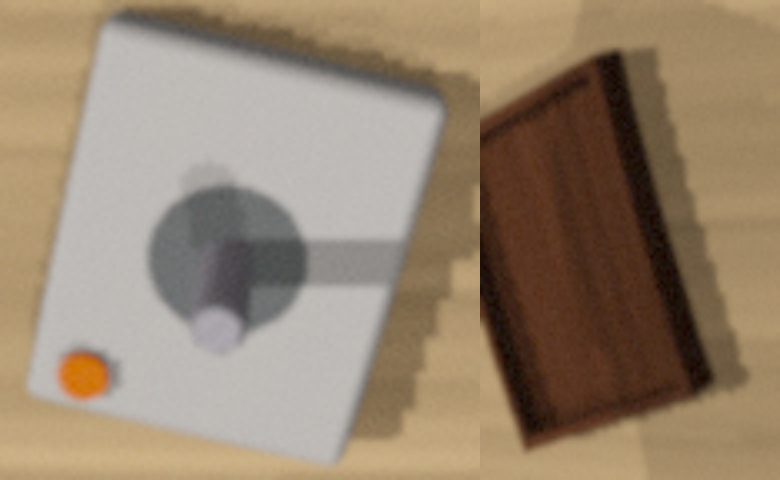

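Both cameras put the post relative to roller B at (-155, +35) mm. The crop shows the post tip at (217,330), clean and upright. Going for roller B first.

Call:
{"api": "arm_command", "payload": {
  "increments": [
    {"dr": [0, 0, 0], "offset": [0.309, 0.067, 0], "hand": 1},
    {"dr": [0, 0, 0], "offset": [0.309, 0.067, 0], "hand": 1},
    {"dr": [0, 0, 0], "offset": [0, 0, 0.35], "hand": 1},
    {"dr": [0, 0, 0], "offset": [0, 0, 0.35], "hand": 1},
    {"dr": [0, 0, 0], "offset": [0, 0, 0.35], "hand": 1},
    {"dr": [0, 0, 0], "offset": [0, 0, 0.35], "hand": 1},
    {"dr": [0, 0, 0], "offset": [0, 0, 0.33], "hand": 1},
    {"dr": [0, 0, 0], "offset": [0, 0, 0], "hand": 1}
  ]
}}

```text
time_s: 2.55
eef_pos: [634.6, -88.9, 18.5]
ee_rot: [-0.002, 1.0, -0.001, -0.005]
force: [-0.5, 0.1, 0.4]
grip_width: 1.002
grip_force: 0.0
```

Call:
{"api": "arm_command", "payload": {
  "increments": [
    {"dr": [0, 0, 0], "offset": [0, 0, 0], "hand": 1},
    {"dr": [0, 0, 0], "offset": [0, 0, 0], "hand": -1},
    {"dr": [0, 0, 0], "offset": [0, 0, 0], "hand": -1},
    {"dr": [0, 0, 0], "offset": [0, 0, 0], "hand": -1},
    {"dr": [0, 0, 0], "offset": [0, 0, 0], "hand": -1},
    {"dr": [0, 0, 0], "offset": [0, 0, 0], "hand": -1},
    {"dr": [0, 0, 0], "offset": [0, 0, 0], "hand": -1},
    {"dr": [0, 0, 0], "offset": [0, 0, 0], "hand": -1}
  ],
  "grip_force": 30
}}

```text
time_s: 3.35
eef_pos: [638.8, -88.8, 24.8]
ee_rot: [0.0, 1.0, -0.0, 0.001]
force: [-1.4, 0.6, 6.6]
grip_width: 0.383
grip_force: 29.5
```

```bash
python3 - <<'E'
from h import *
s=ctrl.sense();print(np.round(s["eef_pos"],1))
im=ctrl.capture("wrist");cv2.imwrite("pics/w2.png",im[:,:,::-1])
sc=ctrl.capture("scene");cv2.imwrite("pics/s2.png",sc[:,:,::-1])
h=cv2.cvtColor(sc[:,:,::-1].copy(),cv2.COLOR_BGR2HSV)
cv2.imwrite("pics/c3.png",np.hstack([im[:,:,::-1][200:480,200:440],cv2.resize(sc[:,:,::-1][200:300,270:400],(364,280))]))
E
```

```text
[638.8 -88.8  24.8]
```

View pics/c3.png

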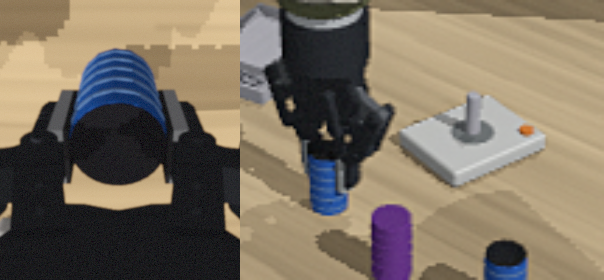

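The wrist crop shows the roller centred between the pads, cap centre at about (118,142) in the crop, i.e. about (318,342) full. The scene crop shows it upright.

```bash
python3 - <<'E'
from h import *
im=cv2.imread("pics/w2.png")
for uv in((318,342),(272,342),(364,342),(318,384),(318,300)): print(uv,onz("wrist",uv,60).round(1))
E
```

```text
(318, 342) [643.1 -89.6]
(272, 342) [642.9 -74.1]
(364, 342) [ 642.9 -105.1]
(318, 384) [625.  -89.6]
(318, 300) [658.8 -89.6]
```

```bash
python3 - <<'E'
from h import *
s=ctrl.sense();i=ctrl.camera_info("wrist");o,d=ray("wrist",(317.578,241.861));print(s["time_s"],s["eef_pos"],s["ee_rot"],o,d)
E
```

```text
3.45 [638.78344689 -88.76127607  24.83474204] [ 1.99031117e-04  9.99999709e-01 -1.61075556e-05  7.36659143e-04] [709.39770354 -89.19769316 167.52837895] [-0.27939882 -0.00166379 -0.9601737 ]
```

Call:
{"api": "arm_command", "payload": {
  "increments": [
    {"dr": [0, 0, 0], "offset": [0, 0, -0.35], "hand": -1},
    {"dr": [0, 0, 0], "offset": [0, 0, -0.35], "hand": -1},
    {"dr": [0, 0, 0], "offset": [-0.323, -0.0854, 0], "hand": -1},
    {"dr": [0, 0, 0], "offset": [-0.323, -0.0854, 0], "hand": -1},
    {"dr": [0, 0, 0], "offset": [-0.323, -0.0854, 0], "hand": -1},
    {"dr": [0, 0, 0], "offset": [-0.323, -0.0854, 0], "hand": -1},
    {"dr": [0, 0, 0], "offset": [0, 0, 0], "hand": -1},
    {"dr": [0, 0, 0], "offset": [0, 0, 0], "hand": -1}
  ]
}}

```text
time_s: 4.25
eef_pos: [483.4, -47.8, 108.3]
ee_rot: [0.0, 1.0, -0.0, 0.001]
force: [-0.2, -0.8, -0.5]
grip_width: 0.388
grip_force: 30.1
```

Call:
{"api": "arm_command", "payload": {
  "increments": [
    {"dr": [0, 0, 0], "offset": [0, 0, 0], "hand": -1},
    {"dr": [0, 0, 0], "offset": [0, 0, 0], "hand": -1}
  ]
}}

```text
time_s: 4.45
eef_pos: [484.2, -48.1, 107.7]
ee_rot: [0.0, 1.0, -0.0, 0.0]
force: [0.3, -0.2, -0.0]
grip_width: 0.387
grip_force: 30.1
```

```bash
python3 - <<'E'
from h import *
a=ctrl.capture("scene")[:,:,::-1];b=ctrl.capture("top")[:,:,::-1];w=ctrl.capture("wrist")[:,:,::-1]
print(ctrl.sense()["eef_pos"],ctrl.sense()["force"])
cv2.imwrite("pics/c4.png",np.hstack([cv2.resize(a[195:275,310:390],(480,480),interpolation=2),w[180:480,220:420].repeat(1,0)[:480] if 0 else cv2.resize(w[230:470,240:400],(320,480))]))
E
```

```text
[483.68160161 -47.8873381  107.52650114] [-0.33350782  0.20964466 -1.17415009]
```

View pics/c4.png

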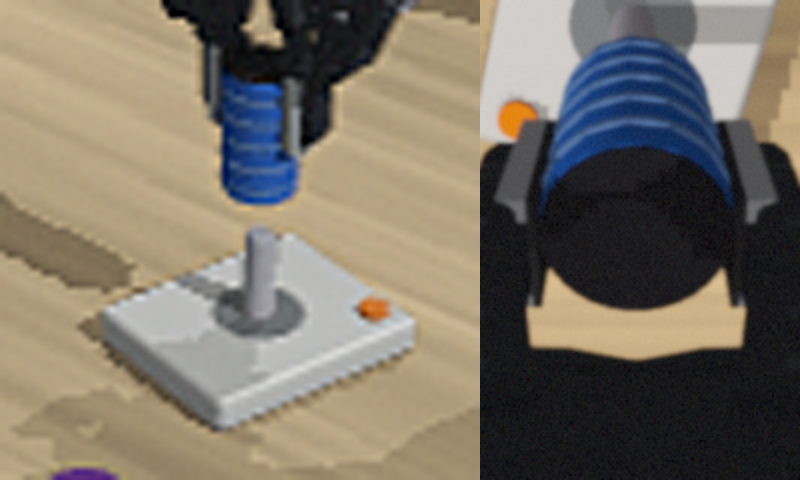

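The scene crop shows the roller directly above the post (roller at (260,140), post tip at (260,232)). I lower it gently.

Call:
{"api": "arm_command", "payload": {
  "increments": [
    {"dr": [0, 0, 0], "offset": [0, 0, 0.08], "hand": -1},
    {"dr": [0, 0, 0], "offset": [0, 0, 0.08], "hand": -1},
    {"dr": [0, 0, 0], "offset": [0, 0, 0.04], "hand": -1},
    {"dr": [0, 0, 0], "offset": [0, 0, 0.04], "hand": -1},
    {"dr": [0, 0, 0], "offset": [0, 0, 0.04], "hand": -1}
  ],
  "grip_force": 20
}}

```text
time_s: 5.1
eef_pos: [483.3, -47.7, 73.6]
ee_rot: [-0.0, 1.0, -0.0, -0.0]
force: [-0.7, 0.0, -0.4]
grip_width: 0.385
grip_force: 30.1
```

Call:
{"api": "arm_command", "payload": {
  "increments": [
    {"dr": [0, 0, 0], "offset": [0, 0, 0.03], "hand": -1},
    {"dr": [0, 0, 0], "offset": [0, 0, 0.02], "hand": -1},
    {"dr": [0, 0, 0], "offset": [0, 0, 0.02], "hand": -1},
    {"dr": [0, 0, 0], "offset": [0, 0, 0], "hand": -1}
  ]
}}

```text
time_s: 5.5
eef_pos: [483.2, -47.7, 65.5]
ee_rot: [-0.0, 1.0, -0.0, -0.0]
force: [0.1, 1.5, 0.3]
grip_width: 0.385
grip_force: 30.1
```

Call:
{"api": "arm_command", "payload": {
  "increments": [
    {"dr": [0, 0, 0], "offset": [0, 0, 0.04], "hand": -1},
    {"dr": [0, 0, 0], "offset": [0, 0, 0.04], "hand": -1},
    {"dr": [0, 0, 0], "offset": [0, 0, 0.03], "hand": -1},
    {"dr": [0, 0, 0], "offset": [0, 0, 0], "hand": -1}
  ]
}}

```text
time_s: 5.9
eef_pos: [483.0, -47.6, 51.9]
ee_rot: [-0.0, 1.0, -0.0, -0.001]
force: [-0.1, -0.7, -0.1]
grip_width: 0.386
grip_force: 30.1
```

Call:
{"api": "arm_command", "payload": {
  "increments": [
    {"dr": [0, 0, 0], "offset": [0, 0, 0.03], "hand": -1},
    {"dr": [0, 0, 0], "offset": [0, 0, 0.02], "hand": -1},
    {"dr": [0, 0, 0], "offset": [0, 0, 0.01], "hand": -1},
    {"dr": [0, 0, 0], "offset": [0, 0, 0], "hand": -1}
  ]
}}

```text
time_s: 6.3
eef_pos: [483.2, -47.7, 45.1]
ee_rot: [-0.0, 1.0, -0.0, -0.0]
force: [-0.6, -0.4, -0.7]
grip_width: 0.386
grip_force: 30.1
```

Call:
{"api": "arm_command", "payload": {
  "increments": [
    {"dr": [0, 0, 0], "offset": [0, 0, 0.015], "hand": -1},
    {"dr": [0, 0, 0], "offset": [0, 0, 0], "hand": 0.2},
    {"dr": [0, 0, 0], "offset": [0, 0, 0], "hand": 0.2},
    {"dr": [0, 0, 0], "offset": [0, 0, 0], "hand": 0.2},
    {"dr": [0, 0, 0], "offset": [0, 0, 0], "hand": 0.2},
    {"dr": [0, 0, 0], "offset": [0, 0, 0], "hand": 0.2}
  ]
}}

```text
time_s: 6.9
eef_pos: [483.3, -47.7, 43.5]
ee_rot: [0.0, 1.0, -0.0, 0.0]
force: [0.5, 0.5, 0.2]
grip_width: 0.6
grip_force: 0.0
```

```bash
python3 - <<'E'
from h import *
a=ctrl.capture("scene")[:,:,::-1]
s=ctrl.sense();print(s["eef_pos"],s["force"],s["grip_width"])
t=cv2.imread("pics/top0.png")
cv2.imwrite("pics/c5.png",np.hstack([cv2.resize(a[195:275,310:390],(400,400),interpolation=2),cv2.resize(t[210:310,95:195],(400,400),interpolation=2)]))
E
```

```text
[483.28889124 -47.72625935  43.5311291 ] [0.5460038  0.54435052 0.22774141] 0.5997928198882628
```

View pics/c5.png

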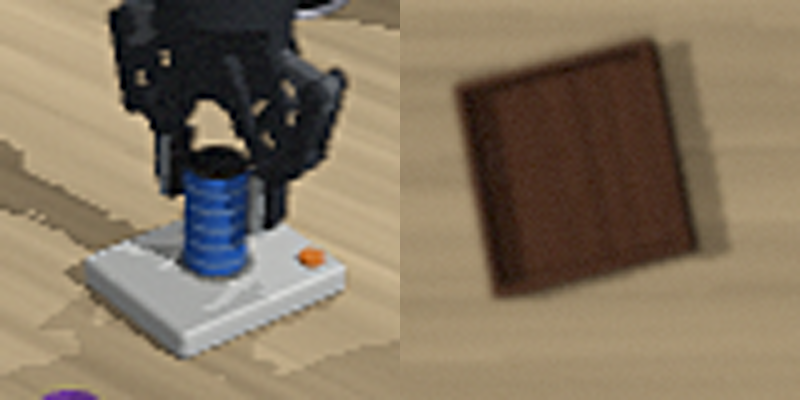

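The scene crop shows roller B seated flat on the base around the post, so it fits and goes to the silver tray. The brown tray fills (460..695, 40..295) of the right half.

Call:
{"api": "arm_command", "payload": {
  "increments": [
    {"dr": [0, 0, 0], "offset": [0, 0, 0], "hand": -1},
    {"dr": [0, 0, 0], "offset": [0, 0, 0], "hand": -1},
    {"dr": [0, 0, 0], "offset": [0, 0, 0], "hand": -1},
    {"dr": [0, 0, 0], "offset": [0, 0, 0], "hand": -1},
    {"dr": [0, 0, 0], "offset": [0, 0, -0.25], "hand": -1},
    {"dr": [0, 0, 0], "offset": [0, 0, -0.25], "hand": -1},
    {"dr": [0, 0, 0], "offset": [0, 0, -0.25], "hand": -1},
    {"dr": [0, 0, 0], "offset": [0, 0, 0], "hand": -1}
  ],
  "grip_force": 30
}}

```text
time_s: 7.75
eef_pos: [484.9, -48.3, 136.8]
ee_rot: [0.001, 1.0, -0.0, 0.003]
force: [0.4, -0.2, -0.3]
grip_width: 0.384
grip_force: 30.4
```

Call:
{"api": "arm_command", "payload": {
  "increments": [
    {"dr": [0, 0, 0], "offset": [0, 0.33, 0], "hand": -1},
    {"dr": [0, 0, 0], "offset": [0, 0.33, 0], "hand": -1},
    {"dr": [0, 0, 0], "offset": [0, 0.33, 0], "hand": -1},
    {"dr": [0, 0, 0], "offset": [0, 0.33, 0], "hand": -1},
    {"dr": [0, 0, 0], "offset": [0, 0.33, 0], "hand": -1},
    {"dr": [0, 0, 0], "offset": [0, 0.33, 0], "hand": -1},
    {"dr": [0, 0, 0], "offset": [0, 0.33, 0], "hand": -1},
    {"dr": [0, 0, 0], "offset": [0, 0, 0], "hand": -1}
  ]
}}

```text
time_s: 8.55
eef_pos: [482.2, -329.0, 132.1]
ee_rot: [0.0, 1.0, -0.002, -0.0]
force: [0.5, -0.1, 0.2]
grip_width: 0.382
grip_force: 30.5
```

Call:
{"api": "arm_command", "payload": {
  "increments": [
    {"dr": [0, 0, 0], "offset": [0, 0, 0], "hand": -1},
    {"dr": [0, 0, 0], "offset": [0, 0, 0], "hand": -1}
  ]
}}

```text
time_s: 8.75
eef_pos: [483.1, -323.9, 132.9]
ee_rot: [-0.001, 1.0, 0.0, -0.0]
force: [-0.8, 0.9, 0.2]
grip_width: 0.382
grip_force: 30.4
```

```bash
python3 - <<'E'
from h import *
w=ctrl.capture("wrist")[:,:,::-1]
s=ctrl.sense();print(s["eef_pos"],s["grip_width"])
w=w.copy();T=s["eef_pos"]
i=ctrl.camera_info("wrist");K,R,t=map(np.array,(i["K"],i["R"],i["t"]))
def proj(X):
    c=R@X+t;th=np.arctan2(np.hypot(c[0],c[1]),c[2]);d=c[:2]/np.hypot(*c[:2])*th;return K[0,0]*d[0]+K[0,2],K[1,1]*d[1]+K[1,2]
X0=np.array([T[0]+2.5,T[1]])
for a,b,z in((0,0,4),(-17,0,4),(17,0,4),(0,17,4),(0,-17,4),(-52,0,4),(52,0,4),(0,51,4),(0,-51,4)):
    p=proj(np.array([X0[0]+a,X0[1]+b,z]));cv2.circle(w,tuple(int(round(q)) for q in p),3,(0,0,255),-1)
cv2.imwrite("pics/w6.png",w)
E
```

```text
[ 483.24642017 -323.79550582  133.15144778] 0.38556657955807133
```

View pics/w6.png

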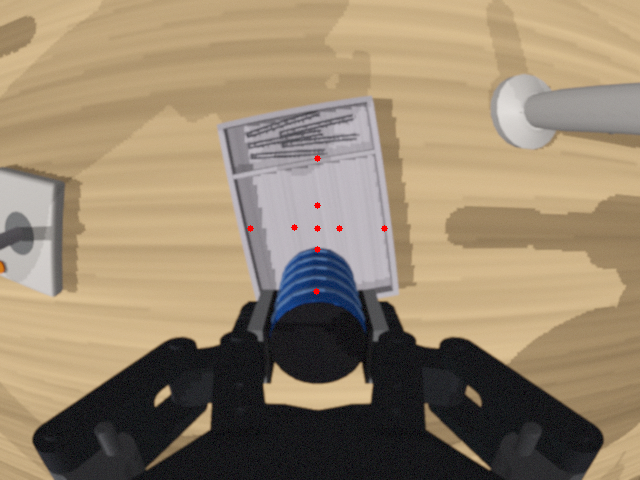

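The red marks put the drop point at (317,228), at the middle of the large compartment (walls near x 250 and 384, divider at y 164). Lowering.

Call:
{"api": "arm_command", "payload": {
  "increments": [
    {"dr": [0, 0, 0], "offset": [0, 0, 0.3], "hand": -1},
    {"dr": [0, 0, 0], "offset": [0, 0, 0.3], "hand": -1},
    {"dr": [0, 0, 0], "offset": [0, 0, 0.15], "hand": -1},
    {"dr": [0, 0, 0], "offset": [0, 0, 0.06], "hand": -1},
    {"dr": [0, 0, 0], "offset": [0, 0, 0.03], "hand": -1},
    {"dr": [0, 0, 0], "offset": [0, 0, 0.01], "hand": -1},
    {"dr": [0, 0, 0], "offset": [0, 0, 0], "hand": -1},
    {"dr": [0, 0, 0], "offset": [0, 0, 0], "hand": -1}
  ]
}}

```text
time_s: 9.6
eef_pos: [483.6, -325.2, 32.4]
ee_rot: [0.001, 1.0, -0.0, 0.001]
force: [0.6, -0.0, -0.3]
grip_width: 0.383
grip_force: 30.4
```

Call:
{"api": "arm_command", "payload": {
  "increments": [
    {"dr": [0, 0, 0], "offset": [0, 0, 0.015], "hand": -1},
    {"dr": [0, 0, 0], "offset": [0, 0, 0.006], "hand": -1},
    {"dr": [0, 0, 0], "offset": [0, 0, 0], "hand": -1},
    {"dr": [0, 0, 0], "offset": [0, 0, 0], "hand": 0.3},
    {"dr": [0, 0, 0], "offset": [0, 0, 0], "hand": 0.3},
    {"dr": [0, 0, 0], "offset": [0, 0, 0], "hand": 0.3},
    {"dr": [0, 0, 0], "offset": [0, 0, 0], "hand": 0.3},
    {"dr": [0, 0, 0], "offset": [0, 0, -0.1], "hand": 0.3}
  ]
}}

```text
time_s: 10.4
eef_pos: [482.5, -324.3, 40.1]
ee_rot: [-0.001, 1.0, -0.0, -0.001]
force: [-0.0, -0.2, -0.2]
grip_width: 0.651
grip_force: 0.0
```

Call:
{"api": "arm_command", "payload": {
  "increments": [
    {"dr": [0, 0, 0], "offset": [0, 0, -0.3], "hand": 0.5},
    {"dr": [0, 0, 0], "offset": [0, 0, -0.3], "hand": 1},
    {"dr": [0, 0, 0], "offset": [0, 0, -0.3], "hand": 1},
    {"dr": [0, 0, 0], "offset": [0, 0, -0.3], "hand": 1},
    {"dr": [0, 0, 0], "offset": [0, 0, -0.3], "hand": 1},
    {"dr": [0, 0, 0], "offset": [0, -0.36, 0], "hand": 1},
    {"dr": [0, 0, 0], "offset": [0, -0.36, 0], "hand": 1},
    {"dr": [0, 0, 0], "offset": [0, -0.36, 0], "hand": 1}
  ]
}}

```text
time_s: 11.2
eef_pos: [482.9, -193.9, 222.0]
ee_rot: [0.0, 1.0, -0.0, 0.001]
force: [-0.0, 0.3, -0.3]
grip_width: 0.998
grip_force: 0.0
```

Call:
{"api": "arm_command", "payload": {
  "increments": [
    {"dr": [0, 0, 0], "offset": [0.115, -0.367, 0], "hand": 1},
    {"dr": [0, 0, 0], "offset": [0.115, -0.367, 0], "hand": 1},
    {"dr": [0, 0, 0], "offset": [0.115, -0.367, 0], "hand": 1},
    {"dr": [0, 0, 0], "offset": [0.115, -0.367, 0], "hand": 1},
    {"dr": [0, 0, 0], "offset": [0.115, -0.367, 0], "hand": 1},
    {"dr": [0, 0, 0], "offset": [0.115, -0.367, 0], "hand": 1},
    {"dr": [0, 0, 0], "offset": [0.115, -0.367, 0], "hand": 1},
    {"dr": [0, 0, 0], "offset": [0, 0, 0], "hand": 1}
  ]
}}

```text
time_s: 12.0
eef_pos: [580.2, 117.6, 221.5]
ee_rot: [-0.001, 1.0, 0.003, 0.0]
force: [0.7, -0.5, -0.3]
grip_width: 0.999
grip_force: 0.0
```

Call:
{"api": "arm_command", "payload": {
  "increments": [
    {"dr": [0, 0, 0], "offset": [0, 0, 0], "hand": 1},
    {"dr": [0, 0, 0], "offset": [0, 0, 0], "hand": 1},
    {"dr": [0, 0, 0], "offset": [0, 0, 0], "hand": 1}
  ]
}}

```text
time_s: 12.3
eef_pos: [579.8, 111.7, 221.4]
ee_rot: [0.0, 1.0, -0.001, 0.0]
force: [-0.1, -0.3, 0.4]
grip_width: 1.0
grip_force: 0.0
```

```bash
python3 - <<'E'
from h import *
w=ctrl.capture("wrist")[:,:,::-1].copy();t=ctrl.capture("top")[:,:,::-1].copy()
s=ctrl.sense();print(s["eef_pos"],s["time_s"])
V=cv2.cvtColor(w,cv2.COLOR_BGR2HSV)[...,2]
for a,c,_ in blobs((V<55)[:230],300):print(a,c,onz("wrist",c,60).round(1))
cv2.imwrite("pics/t7.png",t);cv2.imwrite("pics/w7.png",w)
h=cv2.cvtColor(t,cv2.COLOR_BGR2HSV).astype(int)
for a,c,_ in blobs(((h[...,2]<50))[220:320,390:480],40):print("silver dark",a,c,onz("top",(c[0]+390,c[1]+220),64).round(1))
cv2.imwrite("pics/c7.png",np.hstack([w[0:400,100:540],cv2.resize(t[220:320,390:480],(360,400))]))
E
```

```text
[579.88864542 111.9255939  221.27544646] 12.4
1137 [311.6, 132.0] [654.1 115.9]
silver dark 176 [48.7, 55.7] [ 487.1 -323.7]
```

View pics/c7.png

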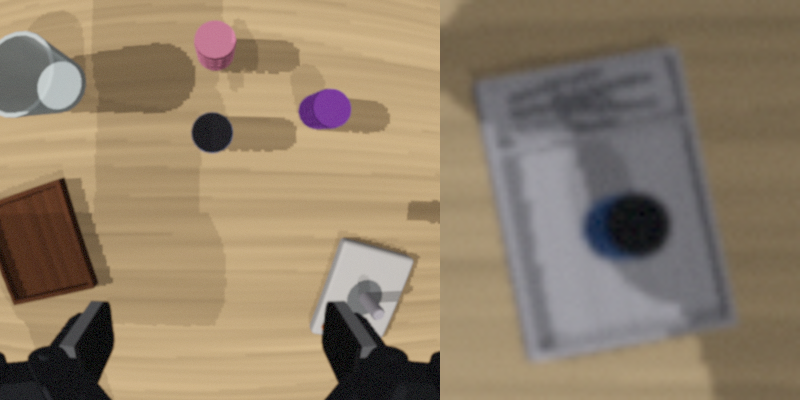

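Left: A's cap is at crop (212,132), the post at right. Right: roller B stands in the silver compartment, cap at (637,222). Next I grasp A.

Call:
{"api": "arm_command", "payload": {
  "increments": [
    {"dr": [0, 0, 0], "offset": [0.298, -0.018, 0], "hand": 1},
    {"dr": [0, 0, 0], "offset": [0.298, -0.018, 0], "hand": 1},
    {"dr": [0, 0, 0], "offset": [0, 0, 0.36], "hand": 1},
    {"dr": [0, 0, 0], "offset": [0, 0, 0.36], "hand": 1},
    {"dr": [0, 0, 0], "offset": [0, 0, 0.36], "hand": 1},
    {"dr": [0, 0, 0], "offset": [0, 0, 0.36], "hand": 1},
    {"dr": [0, 0, 0], "offset": [0, 0, 0.195], "hand": 1},
    {"dr": [0, 0, 0], "offset": [0, 0, 0], "hand": 1}
  ]
}}

```text
time_s: 13.2
eef_pos: [649.4, 116.5, 21.2]
ee_rot: [0.0, 1.0, -0.001, -0.003]
force: [0.9, -0.0, 0.4]
grip_width: 0.996
grip_force: 0.0
```

Call:
{"api": "arm_command", "payload": {
  "increments": [
    {"dr": [0, 0, 0], "offset": [0, 0, 0], "hand": 1},
    {"dr": [0, 0, 0], "offset": [0, 0, 0], "hand": 1},
    {"dr": [0, 0, 0], "offset": [0, 0, 0], "hand": -1},
    {"dr": [0, 0, 0], "offset": [0, 0, 0], "hand": -1},
    {"dr": [0, 0, 0], "offset": [0, 0, 0], "hand": -1},
    {"dr": [0, 0, 0], "offset": [0, 0, 0], "hand": -1},
    {"dr": [0, 0, 0], "offset": [0, 0, 0], "hand": -1},
    {"dr": [0, 0, 0], "offset": [0, 0, 0], "hand": -1}
  ],
  "grip_force": 30
}}

```text
time_s: 14.0
eef_pos: [651.6, 117.2, 25.3]
ee_rot: [-0.0, 1.0, -0.0, 0.0]
force: [-1.2, -0.3, 5.5]
grip_width: 0.385
grip_force: 30.0
```

Call:
{"api": "arm_command", "payload": {
  "increments": [
    {"dr": [0, 0, 0], "offset": [0, 0, 0], "hand": -1}
  ]
}}

```text
time_s: 14.1
eef_pos: [651.7, 117.3, 25.3]
ee_rot: [-0.0, 1.0, -0.0, 0.0]
force: [-1.6, 0.0, 5.8]
grip_width: 0.391
grip_force: 30.1
```

Call:
{"api": "arm_command", "payload": {
  "increments": [
    {"dr": [0, 0, 0], "offset": [0, 0, -0.35], "hand": -1},
    {"dr": [0, 0, 0], "offset": [0, 0, -0.35], "hand": -1},
    {"dr": [0, 0, 0], "offset": [-0.281, 0.275, 0], "hand": -1},
    {"dr": [0, 0, 0], "offset": [-0.281, 0.275, 0], "hand": -1},
    {"dr": [0, 0, 0], "offset": [-0.281, 0.275, 0], "hand": -1},
    {"dr": [0, 0, 0], "offset": [-0.281, 0.275, 0], "hand": -1},
    {"dr": [0, 0, 0], "offset": [-0.281, 0.275, 0], "hand": -1},
    {"dr": [0, 0, 0], "offset": [0, 0, 0], "hand": -1}
  ]
}}

```text
time_s: 14.9
eef_pos: [479.6, -50.1, 108.4]
ee_rot: [-0.0, 1.0, -0.002, -0.001]
force: [0.9, 0.4, -0.7]
grip_width: 0.385
grip_force: 30.2
```

Call:
{"api": "arm_command", "payload": {
  "increments": [
    {"dr": [0, 0, 0], "offset": [0, 0, 0], "hand": -1},
    {"dr": [0, 0, 0], "offset": [0, 0, 0], "hand": -1},
    {"dr": [0, 0, 0], "offset": [0, 0, 0], "hand": -1}
  ]
}}

```text
time_s: 15.2
eef_pos: [483.3, -47.0, 108.6]
ee_rot: [-0.0, 1.0, 0.001, 0.0]
force: [0.6, 0.1, -0.6]
grip_width: 0.392
grip_force: 30.2
```

Call:
{"api": "arm_command", "payload": {
  "increments": [
    {"dr": [0, 0, 0], "offset": [0, 0.005, 0.08], "hand": -1},
    {"dr": [0, 0, 0], "offset": [0, 0, 0.08], "hand": -1},
    {"dr": [0, 0, 0], "offset": [0, 0, 0.04], "hand": -1},
    {"dr": [0, 0, 0], "offset": [0, 0, 0.04], "hand": -1},
    {"dr": [0, 0, 0], "offset": [0, 0, 0.04], "hand": -1},
    {"dr": [0, 0, 0], "offset": [0, 0, 0], "hand": -1}
  ]
}}

```text
time_s: 15.8
eef_pos: [482.5, -48.2, 74.6]
ee_rot: [-0.0, 1.0, -0.0, -0.0]
force: [-0.4, -0.6, 0.4]
grip_width: 0.387
grip_force: 30.2
```

Call:
{"api": "arm_command", "payload": {
  "increments": [
    {"dr": [0, 0, 0], "offset": [0, 0, 0.02], "hand": -1},
    {"dr": [0, 0, 0], "offset": [0, 0, 0.01], "hand": -1},
    {"dr": [0, 0, 0], "offset": [0, 0, 0.01], "hand": -1},
    {"dr": [0, 0, 0], "offset": [0, 0, 0], "hand": -1}
  ]
}}

```text
time_s: 16.2
eef_pos: [482.7, -48.3, 70.3]
ee_rot: [-0.0, 1.0, -0.0, -0.0]
force: [-0.1, -0.1, -1.3]
grip_width: 0.393
grip_force: 30.2
```

Call:
{"api": "arm_command", "payload": {
  "increments": [
    {"dr": [0, 0, 0], "offset": [0, 0, 0.01], "hand": -1},
    {"dr": [0, 0, 0], "offset": [0, 0, 0.008], "hand": -1},
    {"dr": [0, 0, 0], "offset": [0, 0, 0], "hand": -1},
    {"dr": [0, 0, 0], "offset": [0, 0, 0], "hand": -1}
  ]
}}

```text
time_s: 16.6
eef_pos: [483.0, -48.4, 69.1]
ee_rot: [0.0, 1.0, -0.0, 0.0]
force: [-3.2, 0.1, 9.1]
grip_width: 0.392
grip_force: 31.0
```

It meets resistance right at the expected stop (about 26 mm above the base), so A does not fit and goes to the brown tray.

Call:
{"api": "arm_command", "payload": {
  "increments": [
    {"dr": [0, 0, 0], "offset": [0, 0, 0], "hand": -1},
    {"dr": [0, 0, 0], "offset": [0, 0, 0], "hand": -1},
    {"dr": [0, 0, 0], "offset": [0, 0, -0.25], "hand": -1},
    {"dr": [0, 0, 0], "offset": [0, 0, -0.3], "hand": -1},
    {"dr": [0, 0, 0], "offset": [0, 0, 0], "hand": -1},
    {"dr": [0, 0, 0], "offset": [0.0625, -0.369, 0], "hand": -1},
    {"dr": [0, 0, 0], "offset": [0.0625, -0.369, 0], "hand": -1},
    {"dr": [0, 0, 0], "offset": [0.0625, -0.369, 0], "hand": -1}
  ]
}}

```text
time_s: 17.4
eef_pos: [505.1, 85.9, 133.6]
ee_rot: [-0.0, 1.0, -0.001, -0.0]
force: [0.7, -0.2, -0.9]
grip_width: 0.388
grip_force: 30.8
```

Call:
{"api": "arm_command", "payload": {
  "increments": [
    {"dr": [0, 0, 0], "offset": [0.0625, -0.369, 0], "hand": -1},
    {"dr": [0, 0, 0], "offset": [0.0625, -0.369, 0], "hand": -1},
    {"dr": [0, 0, 0], "offset": [0.0625, -0.369, 0], "hand": -1},
    {"dr": [0, 0, 0], "offset": [0.0625, -0.369, 0], "hand": -1},
    {"dr": [0, 0, 0], "offset": [0.0625, -0.369, 0], "hand": -1},
    {"dr": [0, 0, 0], "offset": [0, 0, 0], "hand": -1},
    {"dr": [0, 0, 0], "offset": [0, 0, 0], "hand": -1},
    {"dr": [0, 0, 0], "offset": [0, 0, 0], "hand": -1}
  ]
}}

```text
time_s: 18.2
eef_pos: [542.7, 304.9, 133.6]
ee_rot: [0.0, 1.0, -0.001, -0.0]
force: [0.4, 0.6, -1.4]
grip_width: 0.385
grip_force: 30.9
```

```bash
python3 - <<'E'
from h import *
w=ctrl.capture("wrist")[:,:,::-1].copy()
s=ctrl.sense();print(s["eef_pos"],s["grip_width"])
T=s["eef_pos"];h=cv2.cvtColor(w,cv2.COLOR_BGR2HSV).astype(int)
m=(h[...,0]<14)&(h[...,1]>100)&(h[...,2]<130);b=max(blobs(m),key=lambda b:b[0]);ys,xs=np.nonzero(b[2])
print(b[:2],xs.min(),xs.max(),ys.min(),ys.max())
P=np.array([onz("wrist",p,8) for p in ((xs.min(),ys[xs.argmin()]),(xs[ys.argmin()],ys.min()),(xs.max(),ys[xs.argmax()]))]);print(P.round(0))
i=ctrl.camera_info("wrist");K,R,t=map(np.array,(i["K"],i["R"],i["t"]))
def proj(X):
    c=R@X+t;d=c[:2]/np.hypot(*c[:2])*np.arctan2(np.hypot(c[0],c[1]),c[2]);return K[0,0]*d[0]+K[0,2],K[1,1]*d[1]+K[1,2]
for a,c in((0,0),(-17,0),(17,0),(0,17),(0,-17),(-55,0),(55,0),(0,50),(0,-50)):
    cv2.circle(w,tuple(int(round(q)) for q in proj(np.array([T[0]+2.5+a,T[1]+c,5]))),3,(0,255,255),-1)
cv2.imwrite("pics/w8.png",w)
E
```

```text
[542.89361654 304.72019163 133.95635982] 0.3866475510142382
(18050, [310.7, 212.3]) 218 396 136 299
[[587. 377.]
 [614. 271.]
 [503. 242.]]
```

View pics/w8.png

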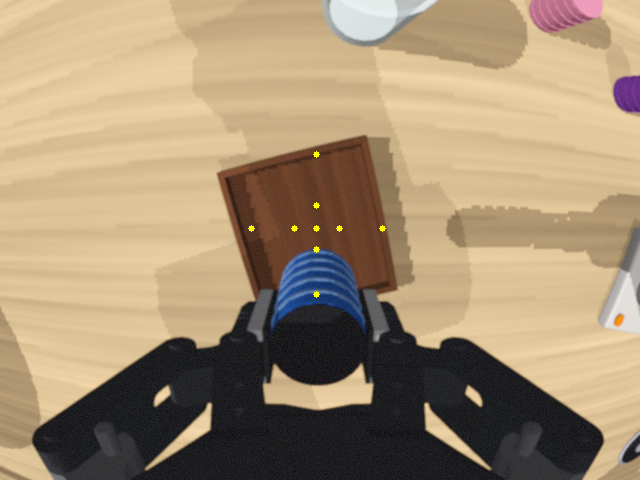

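The marked drop point (317,228) is at the middle of the brown tray floor. Lowering.

Call:
{"api": "arm_command", "payload": {
  "increments": [
    {"dr": [0, 0, 0], "offset": [0, 0, 0.3], "hand": -1},
    {"dr": [0, 0, 0], "offset": [0, 0, 0.3], "hand": -1},
    {"dr": [0, 0, 0], "offset": [0, 0, 0.15], "hand": -1},
    {"dr": [0, 0, 0], "offset": [0, 0, 0.06], "hand": -1},
    {"dr": [0, 0, 0], "offset": [0, 0, 0.03], "hand": -1},
    {"dr": [0, 0, 0], "offset": [0, 0, 0.01], "hand": -1},
    {"dr": [0, 0, 0], "offset": [0, 0, 0], "hand": -1},
    {"dr": [0, 0, 0], "offset": [0, 0, 0], "hand": -1}
  ]
}}

```text
time_s: 19.05
eef_pos: [543.3, 306.0, 33.2]
ee_rot: [-0.0, 1.0, -0.0, 0.001]
force: [-0.2, 0.2, -0.9]
grip_width: 0.389
grip_force: 30.8
```

Call:
{"api": "arm_command", "payload": {
  "increments": [
    {"dr": [0, 0, 0], "offset": [0, 0, 0.015], "hand": -1},
    {"dr": [0, 0, 0], "offset": [0, 0, 0.007], "hand": -1},
    {"dr": [0, 0, 0], "offset": [0, 0, 0], "hand": -1},
    {"dr": [0, 0, 0], "offset": [0, 0, 0], "hand": 0.3},
    {"dr": [0, 0, 0], "offset": [0, 0, 0], "hand": 0.3},
    {"dr": [0, 0, 0], "offset": [0, 0, 0], "hand": 0.3},
    {"dr": [0, 0, 0], "offset": [0, 0, 0], "hand": 0.3},
    {"dr": [0, 0, 0], "offset": [0, 0, -0.1], "hand": 0.3}
  ]
}}

```text
time_s: 19.85
eef_pos: [542.0, 305.6, 40.5]
ee_rot: [0.001, 1.0, -0.0, -0.002]
force: [-1.1, 0.5, 0.2]
grip_width: 0.652
grip_force: 0.0
```

Call:
{"api": "arm_command", "payload": {
  "increments": [
    {"dr": [0, 0, 0], "offset": [0, 0, -0.3], "hand": 0.5},
    {"dr": [0, 0, 0], "offset": [0, 0, -0.3], "hand": 1},
    {"dr": [0, 0, 0], "offset": [0, 0, -0.3], "hand": 1},
    {"dr": [0, 0, 0], "offset": [0, 0, -0.3], "hand": 1},
    {"dr": [0, 0, 0], "offset": [0, 0, -0.3], "hand": 1},
    {"dr": [0, 0, 0], "offset": [0, 0, 0], "hand": 1},
    {"dr": [0, 0, 0], "offset": [0, 0, 0], "hand": 1},
    {"dr": [0, 0, 0], "offset": [0, 0, 0], "hand": 1}
  ]
}}

```text
time_s: 20.65
eef_pos: [542.4, 305.7, 220.5]
ee_rot: [0.0, 1.0, -0.0, -0.001]
force: [-0.4, -0.6, -0.5]
grip_width: 1.0
grip_force: 0.0
```

```bash
python3 - <<'E'
from h import *
a=ctrl.capture("scene")[:,:,::-1].copy();print(ctrl.sense()["eef_pos"])
for uv in [onz]: pass
h=cv2.cvtColor(a,cv2.COLOR_BGR2HSV).astype(int);m=(h[...,0]>105)&(h[...,0]<125)&(h[...,1]>150)&(h[...,2]>60)
for n,c,k in blobs(m,30):
    print(n,c,onz("scene",c,33).round(0))
    ys,xs=np.nonzero(k);print(xs.min(),xs.max(),ys.min(),ys.max())
E
```

```text
[542.41461446 305.70085882 220.36772491]
150 [278.6, 209.7] [ 493. -320.]
273 284 201 219
271 [464.2, 314.1] [553. 307.]
456 474 301 326
```

Numbers confirm that both blue rollers stand in their trays, A at about (553,307) and B at about (493,-320). Both blobs are taller than wide, so the rollers are upright.

```bash
python3 -c "
from rig import ctrl
print(ctrl.finish_job())"
```

```text
the job is handed in; nothing more can be done
None
```

The job is handed in: the roller that went fully home stands in the silver tray, the one that stopped short stands in the brown tray, and the post is empty (checked with the scene camera, about 21 s used; no verdict came back), but I viewed 11 pictures against your limit of 10.

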